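# Press the glued stones into their medallions

### The job

The stones on three steel costume medallions were glued in the order round, square, long bar. Before the glue sets, press each black stone down with the fingertips, in that same order, gently, until it sits fully down in its setting. Do not lift the medallions or push them out of place, leave the finished three-cornered one alone and do not disturb the other things on the table.

Things in the scene. Friction and masses are not known exactly. Their poses are not given: they have to be found in the camera images.
- round_top (a point): Centre of the flat top face of the round (44 mm across) black stone, the spot to press. About 22 mm above the table at the start (up to 1 mm less), 16 mm when fully seated. It travels with the stone; z is up.
- round_stone (a joint): How far the round stone has been pressed into its setting, in m: 0 standing proud, 0.006 fully seated (hard stop). It moves straight down under about 3 N and stays where it is left. Starts between 0 and 0.001.
- round_medallion: The loose steel medallion, about 0.25 kg, that carries the round stone at its centre: a disc 84 mm across and 6 mm thick, with a raised collar of the stone's shape up to 10 mm above the table. Origin at the centre of its underside, z up. The three medallions change places and may lie at any yaw.
- square_top (a point): Centre of the flat top face of the square (40 by 40 mm) black stone, the spot to press. About 22 mm above the table at the start (up to 1 mm less), 16 mm when fully seated. It travels with the stone; z is up.
- square_stone (a joint): How far the square stone has been pressed into its setting, in m: 0 standing proud, 0.006 fully seated (hard stop). It moves straight down under about 3 N and stays where it is left. Starts between 0 and 0.001.
- square_medallion: The loose steel medallion, about 0.25 kg, that carries the square stone at its centre: a disc 84 mm across and 6 mm thick, with a raised collar of the stone's shape up to 10 mm above the table. Origin at the centre of its underside, z up. The three medallions change places and may lie at any yaw.
- bar_top (a point): Centre of the flat top face of the long bar-shaped (20 mm along its x, 64 mm along its y) black stone, the spot to press. About 22 mm above the table at the start (up to 1 mm less), 16 mm when fully seated. It travels with the stone; z is up.
- bar_stone (a joint): How far the bar stone has been pressed into its setting, in m: 0 standing proud, 0.006 fully seated (hard stop). It moves straight down under about 3 N and stays where it is left. Starts between 0 and 0.001.
- bar_medallion: The loose steel medallion, about 0.25 kg, that carries the bar stone at its centre: a disc 84 mm across and 6 mm thick, with a raised collar of the stone's shape up to 10 mm above the table. Origin at the centre of its underside, z up. The three medallions change places and may lie at any yaw.
- tri_medallion: Finished medallion, same 84 mm steel disc, loose, with a three-cornered black stone (about 48 mm a side) already set, top 16 mm above the table. Origin at the centre of its underside. To be left alone.
- near_tub: Open white tub of loose stones, 70 mm (its x) by 100 mm (its y), 40 mm high, on the robot's side of the work. Origin under its centre.
- far_tub: Open white tub of loose stones, 90 mm (its x) by 110 mm (its y), 45 mm high, far right. Origin under its centre.
- thimble: Brass thimble, 21 mm across, 24 mm high, standing mouth down. Origin under its centre.
- tweezers: Steel tweezers lying flat along their x, about 130 mm long, 6 mm high, at the left. Origin on the table near the middle.
- snips: Thread snips with red handles lying flat along their x, about 110 mm long, 10 mm high, at the right. Origin on the table near the middle.
- glue_bottle: White glue bottle, 44 mm across, 110 mm high, at the back. Origin under its centre.
- tub_lid: Green tub lid lying flat, 90 mm (x) by 120 mm (y), 7 mm thick, at the back. Origin under its centre.
Not all that is in view belongs to the job. What is shaped like the round_medallion but pink is not meant.

How it is judged:
On the way, in this order (a step that is already met when the one before it is completed fails the run):
1. the round stone is pressed home (at least 4.5 of 6 mm) (value of joint round_stone above 0.0045 m), for 0.2 s.
2. the square stone is pressed home (at least 4.5 of 6 mm) (value of joint square_stone above 0.0045 m), for 0.2 s.
3. the bar-shaped stone is pressed home (at least 4.5 of 6 mm) (value of joint bar_stone above 0.0045 m), for 0.2 s.
At the end, for the whole second after the job is handed in: All three stones are pressed in by at least 4.5 of their 6 mm, their medallions lie flat, at rest and within 20 mm of where they started, and the finished medallion and the other things are within 25 mm of theirs (value of joint each of round_stone, square_stone, bar_stone above 0.0045 m and distance of each of round_medallion, square_medallion, bar_medallion from where it was at the start of the episode below 0.02 m and angle between each of round_medallion, square_medallion, bar_medallion's own z axis and vertical below 0.1 rad and linear speed of each of round_medallion, square_medallion, bar_medallion below 0.02 m/s and distance of each of tri_medallion, near_tub, far_tub, thimble, tweezers, snips, glue_bottle, tub_lid from where it was at the start of the episode below 0.025 m); the robot touches nothing.
It fails at once if a stone or its medallion was pressed with more than 30 N (contact force between any of the fingers, the arm and round_medallion above 30 N or contact force between any of the fingers, the arm and square_medallion above 30 N or contact force between any of the fingers, the arm and bar_medallion above 30 N).
It fails at once if a medallion was lifted, more than 8 mm off the table (height (world z) of any of round_medallion, square_medallion, bar_medallion above 0.008 m).
It fails at once if a medallion was carried or pushed more than 20 mm from its place (distance of any of round_medallion, square_medallion, bar_medallion from where it was at the start of the episode above 0.02 m).
It fails at once if the finished three-cornered medallion was touched (contact force between any of the fingers, the arm and tri_medallion above 1 N).
It fails at once if another thing on the table was disturbed (moved more than 25 mm) (distance of any of tri_medallion, near_tub, far_tub, thimble, tweezers, snips, glue_bottle, tub_lid from where it was at the start of the episode above 0.025 m).
It also fails if it takes over 45 s, if anything falls off the work surface, if the arm or the gripper's body presses on something with over 40 N, if the wrist force passes 120 N, or if a joint passes its speed limit or range.

### The arm

A 7-joint arm with a two-finger parallel gripper is mounted at the origin on the work surface. World frame = base frame: x ahead of the robot, y to its left, z up, the work surface at z = 0. Lengths are in m, angles in rad, forces in N, time in s.
With the tool pointing down it reaches from about 0.425 to 0.875 m from the base axis. Payload 4.7 kg.
Tool frame: the origin (TCP) lies midway between the tips of the shut fingers; the grasp point (between the pads) lies 19 mm behind it (ctrl.grip_depth is the distance from the TCP to the grasp point, in m); z points along the fingers, y is the direction in which the jaws open and shut (so a half turn about z gives the same grasp; the last joint's range is limited). The gripper opens to 87 mm and grips with 3 to 60 N. Pads are 19 mm wide; open, the fingers measure 117 mm over their backs; the gripper's body (75 mm by 190 mm) begins 51 mm behind the grasp point.
Start: joints at [1.353, 0.321, -0.07, 1.45, 0.023, 1.371, -0.057], TCP at [0.149, -0.633, 0.223] pointing down, gripper open.
Joint ranges: [-2.86, 2.86], [-0.3, 2.09], [-1.38, 1.24], [0.06, 2.45], [-1.56, 4.7], [0.09, 2.05], [-2.69, 2.69]. Speed limits (rad/s): [2.57, 2.57, 3.14, 3.14, 3.14, 3.14, 3.14].

### API

Orientations are given as a rotation vector (axis times angle).
In Python, from bench import ctrl gives the robot as it stands. The module is installed in compiled form; this text tells all that it offers.
- The arm moves only by the shell command python3 -m inch 'ROWS' [FORCE]. ROWS is JSON, a list of rows, each a list of 5 numbers: the opening, from -1 (shut) to 1 (fully open), so that 0 is half open, then the shift along the tool's x, y, z in mm, then the turn about the tool's z in rad. In form: [[fingers, tx, ty, tz, twist], ...]. A call has 1 to 5 rows; each row shifts and turns the pose as measured when the row begins, along the tool's axes as they then stand; what a row does not reach is not made up. A row lasts 1/8 s, in which the tool goes at most 62.5 mm and 10.7 degrees, less where a joint would pass 70% of its speed; a pose out of reach is approached as far as the arm can. A call is refused whole if a number of a shift passes 62.5 or a number of a turn 0.188, either way. A call with a gripper value outside its range is refused whole. The fingers move at their own pace and stop on an object; FORCE is the grip in N (left out, the last holds). Time passes only in rows, so rows that do not move let the fingers close. It gives the time, the measured TCP pose, the force and the opening at its end, in the units of the state.
- ctrl.get_state(): the state, without advancing time (a new reading comes with each control period).
- ctrl.get_image(name): name is "side" or "top"; returns a dict with "color" (400x640x3 uint8, red, green, blue), "range_z" (400x640 float32, m along the optical axis (not along the pixel's ray), 0 where there is no reading), "K" (3x3 intrinsics, pixels), "R" (3x3) and "t" (3): a world point X has camera coordinates R X + t. Camera axes: x right, y down, z forward; pixel columns grow to the right and rows downward; lengths in m; the calibration is good to about 2 mm. A picture is of the moment at which its call begins.
- ctrl.close_job(): hands the job in, once; it reports no verdict.
The state is a dict: "time": time; "joint_positions": joint angles; "qd": joint speeds; "joint_torque": joint torques, N m; "position": TCP position; "tool_rot": TCP orientation; "ft_force": force on the tool from outside, world axes, zero at the start; "torque": the same for the moment, N m; "grip_width": opening from 0.0 (shut) to 1.0 (fully open).
Only numpy, scipy, OpenCV 4.12 (cv2) and the standard library are available. Lean on these libraries where they do the work, as an engineer would, in place of code of your own. Each camera call takes 0.05 s, during which the arm holds its last target. There are 200 camera calls.

## Working session

There is one attempt and no reset: what is moved stays moved. The work goes in short steps, Python scripts to look and compute and a shell command to move; the robot and the scene stay as the last step left them, time stands still between calls to the robot, and variables do not carry over. Pictures are saved under pics/ and viewed, about 8 in all and at most 12, crops included, and the job is handed in when it is done.

```bash
mkdir -p pics; python3 - <<'E'
from bench import ctrl
import cv2,numpy as np
for n in("top","side"):
    d=ctrl.get_image(n); np.savez(f"{n}0.npz",**d); cv2.imwrite(f"pics/{n}0.png",d["color"][:,:,::-1])
    print(n,d["K"],d["R"],d["t"])
print(ctrl.get_state())
E
```

```text
top [[382.39443648   0.         323.72322592]
 [  0.         382.39443648 193.80846022]
 [  0.           0.           1.        ]] [[-0.015755   -0.99987389  0.00199448]
 [-0.97668514  0.01496244 -0.21415475]
 [ 0.2140979  -0.00532199 -0.97679771]] [-0.00136636  0.55649738  0.94756286]
side [[467.35933809   0.         323.61814974]
 [  0.         467.35933809 197.15015237]
 [  0.           0.           1.        ]] [[-0.99484547 -0.09973569  0.01831059]
 [-0.08024552  0.6639405  -0.74346733]
 [ 0.06199309 -0.74110445 -0.66852155]] [0.54976226 0.06867722 1.17242655]
{'time': 0.1, 'joint_positions': array([ 1.35313724,  0.32178127, -0.07011654,  1.45155929,  0.02257292,
        1.37083561, -0.05689789]), 'qd': array([ 0.00086647, -0.00087009, -0.0003321 , -0.0032729 , -0.00021264,
        0.00037072,  0.00055189]), 'joint_torque': array([ 5.47167781e-05, -4.92570198e+01, -4.05562464e-01, -3.13398457e+01,
       -6.42277999e-02,  3.94811947e-02,  7.22551499e-05]), 'position': array([ 0.14916109, -0.63212541,  0.22154695]), 'tool_rot': array([-3.11874877e+00, -3.63112331e-01,  4.17495391e-04]), 'ft_force': array([-0.95408109, -0.81263813, -0.25108097]), 'torque': array([ 0.01831784,  0.02136294, -0.00532828]), 'grip_width': 0.9994780881047001}
```

View pics/top0.png

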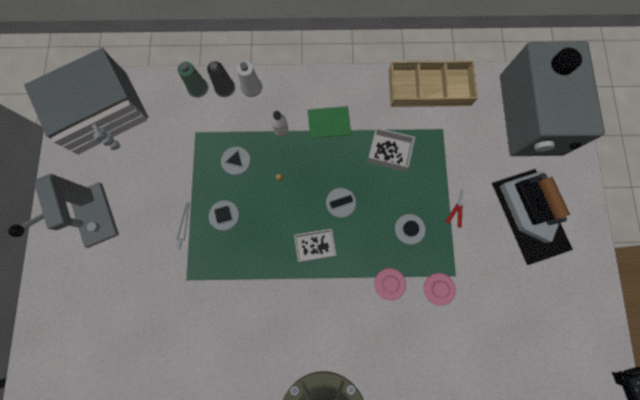

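View pics/side0.png

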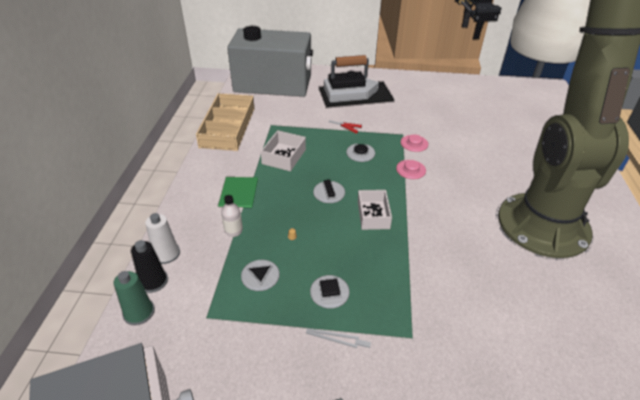

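Top view: round stone at (410,229), square at (223,215), bar at (341,203), and the finished triangle at (235,160). The pink lookalikes at (390,284) and (439,289) are not meant, because the right ones are grey steel with a black stone. The side view agrees: round (361,150), bar (329,189), square (330,290). Next I'll measure the stones and confirm them in a crop.

```bash
cat > h.py <<'E'
import numpy as np,cv2
from scipy.spatial.transform import Rotation as Rn
def cast(d,uv,z):
    K,R,t=d["K"],d["R"],d["t"]; c=-R.T@t; r=R.T@np.linalg.inv(K)@np.array([*uv,1.]); return c+r*(z-c[2])/r[2]
def stones(d,seeds,r):
    g=d["color"].max(2); out={}
    for k,(u,v) in seeds.items():
        m=np.zeros(g.shape,np.uint8); w=np.s_[v-r:v+r+1,u-r:u+r+1]; m[w]=(g[w]<50)
        n,l,s,c=cv2.connectedComponentsWithStats(m); i=1+np.argmax(s[1:,4])
        out[k]=(c[i],s[i],cv2.minAreaRect(np.argwhere(l==i)[:,::-1].astype(np.float32)))
    return out
def disc(d,uv,r):   # disc centre: bright grey + black enclosed hull
    h=d["color"].astype(int); u,v=uv; m=np.zeros(h.shape[:2],np.uint8); w=np.s_[v-r:v+r+1,u-r:u+r+1]
    m[w]=((h[w][...,0]>h[w][...,1]-8)&(h[w].max(2)>70)); n,l,s,c=cv2.connectedComponentsWithStats(m); i=1+np.argmax(s[1:,4])
    e=cv2.fitEllipse(cv2.convexHull(np.argwhere(l==i)[:,::-1].astype(np.float32))); return e
E
python3 - <<'E'
from h import *
S={"top":dict(round=(411,229),square=(223,215),bar=(341,203)),"side":dict(round=(361,150),square=(330,289),bar=(329,189))}
ims=[]
for n in S:
    d=dict(np.load(n+"0.npz"))
    for k,(c,s,r) in stones(d,S[n],14).items():
        e=disc(d,S[n][k],18 if n=="top" else 22)
        print(n,k,c.round(1),s[4],"rect",np.round(r[1],1),round(r[2]),"top@.0215",cast(d,c,.0215).round(4),"disc",np.round(e[0]+e[1],1),cast(d,e[0],.006).round(4))
        u,v=S[n][k]; ims.append(cv2.resize(d["color"][v-22:v+23,u-22:u+23,::-1],(260,260),interpolation=cv2.INTER_NEAREST))
cv2.imwrite("pics/crops.png",np.vstack([np.hstack(ims[:3]),np.hstack(ims[3:])]))
from bench import ctrl
s=ctrl.get_state(); print(s["position"],Rn.from_rotvec(s["tool_rot"]).as_matrix().round(3))
E
```

```text
top round [410.7 228.1] 167 rect [14.1 13.4] 45 top@.0215 [ 0.4671 -0.2425  0.0215] disc [409.8 228.7  28.3  30. ] [ 0.4672 -0.2436  0.006 ]
top square [222.7 214.2] 171 rect [12.9 13.6] 76 top@.0215 [0.5125 0.2639 0.0215] disc [223.6 215.   28.   29.5] [0.5128 0.2655 0.006 ]
top bar [341.  201.3] 121 rect [ 5.7 21.2] 72 top@.0215 [ 0.5432 -0.0572  0.0215] disc [340.6 202.3  28.3  29. ] [ 0.5435 -0.0568  0.006 ]
side round [360.4 148.6] 81 rect [ 7. 11.] 90 top@.0215 [ 0.4688 -0.2358  0.0215] disc [360.4 152.2  17.3  27.4] [ 0.4681 -0.2394  0.006 ]
side square [329.5 287.4] 238 rect [14.8 16.3] 82 top@.0215 [0.5133 0.2705 0.0215] disc [329.4 291.4  31.8  38.5] [0.5133 0.2692 0.006 ]
side bar [328.8 187.6] 85 rect [16.4  5.1] 72 top@.0215 [ 0.5444 -0.0514  0.0215] disc [328.8 191.7  20.9  30.4] [ 0.5443 -0.0527  0.006 ]
[ 0.14916109 -0.63212541  0.22154695] [[ 0.973  0.23  -0.   ]
 [ 0.23  -0.973  0.002]
 [-0.    -0.002 -1.   ]]
```

View pics/crops.png

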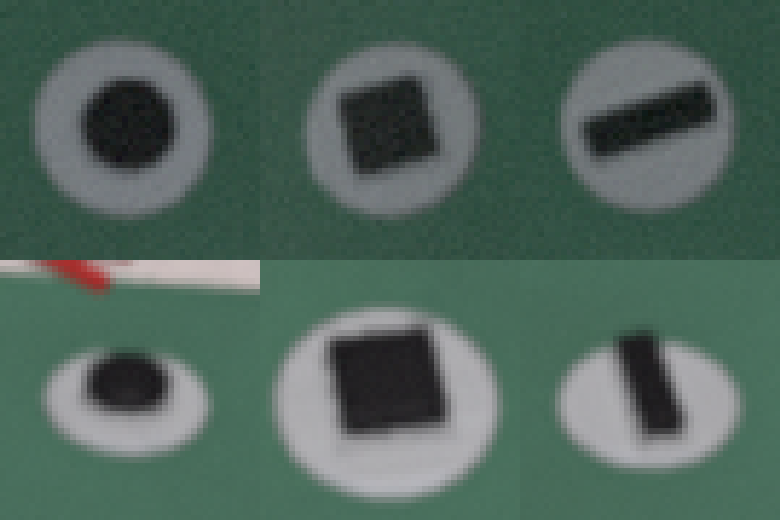

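The crops confirm the identification: grey discs carrying a round, a square and a bar stone. Targets are round (0.468,-0.240), square (0.513,0.267) and bar (0.544,-0.055). Moving to the round one first, with the fingers shut.

```bash
python3 -m inch '[[-1,40,-30,0,0],[-1,40,-30,0,0],[-1,40,-30,0,0],[-1,40,-30,0,0],[-1,40,-30,0,0]]' 20; python3 -m inch '[[-1,40,-30,0,0],[-1,40,-30,0,0],[-1,40,-30,0,0],[-1,40,-30,0,0],[-1,0,0,0,0]]'
cat > go.py <<'E'
import sys; from h import *; from bench import ctrl
T=dict(round=(.468,-.240),square=(.513,.267),bar=(.544,-.055))
s=ctrl.get_state(); p=s["position"]; M=Rn.from_rotvec(s["tool_rot"]).as_matrix()
print("t",round(s["time"],2),"p",p.round(4),"f",s["ft_force"].round(2),"grip",round(s["grip_width"],3),"xaxis",M[:,0].round(3),"tilt",M[2].round(3))
print("to go in tool xy mm",((M.T@(np.array([*T[sys.argv[1]],.0215])-p))*1000).round(1))
E
python3 go.py round
```

```text
time: 0.72
position: [0.3091, -0.4373, 0.218]
tool_rot: [-3.117, -0.347, 0.006]
ft_force: [1.1, -0.1, -0.7]
grip_width: 0.518
time: 1.35
position: [0.4442, -0.2741, 0.2168]
tool_rot: [-3.113, -0.36, 0.006]
ft_force: [0.3, 0.2, -0.1]
grip_width: 0.019
t 1.35 p [ 0.4442 -0.2741  0.2168] f [ 0.25  0.16 -0.14] grip 0.019 xaxis [ 0.974  0.228 -0.003] tilt [-0.003 -0.008 -1.   ]
to go in tool xy mm [ 31.5 -26.3 195.5]
```

```bash
python3 -m inch '[[-1,32,-26,30,0],[-1,0,0,50,0],[-1,0,0,50,0],[-1,0,0,20,0],[-1,0,0,0,0]]'; python3 go.py round
```

```text
time: 1.98
position: [0.4666, -0.2445, 0.0622]
tool_rot: [-3.117, -0.353, 0.009]
ft_force: [-0.0, -0.5, 0.7]
grip_width: 0.005
t 1.98 p [ 0.4666 -0.2445  0.0622] f [-0.02 -0.54  0.74] grip 0.005 xaxis [ 0.975  0.223 -0.005] tilt [-0.005 -0.005 -1.   ]
to go in tool xy mm [ 2.6 -3.9 40.7]
```

```bash
python3 -m inch '[[-1,3,-4,20,0],[-1,0,0,12,0],[-1,0,0,4,0],[-1,0,0,0,0]]'; python3 go.py round; python3 - <<'E'
from h import *; from bench import ctrl
a=[]
for n,(u,v) in dict(top=(410,215),side=(361,140)).items():
    d=ctrl.get_image(n); a.append(cv2.resize(d["color"][v-40:v+40,u-40:u+40,::-1],(400,400)))
cv2.imwrite("pics/near_round.png",np.hstack(a))
E
```

```text
time: 2.48
position: [0.4695, -0.2437, 0.0286]
tool_rot: [-3.122, -0.347, 0.004]
ft_force: [-0.0, -0.2, 0.2]
grip_width: 0.003
t 2.48 p [ 0.4695 -0.2437  0.0286] f [-0.05 -0.16  0.19] grip 0.003 xaxis [ 0.976  0.22  -0.003] tilt [-0.003 -0.001 -1.   ]
to go in tool xy mm [-0.6 -4.   7.1]
```

View pics/near_round.png

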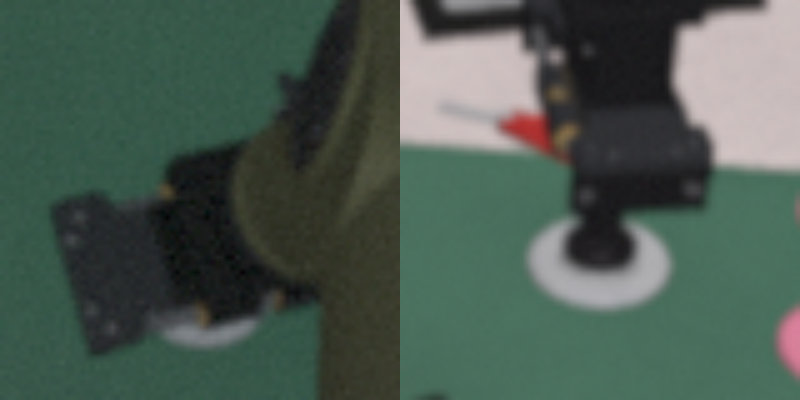

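The side view shows the fingertips right over the round stone, at about crop pixel (600,240). I'll press in small steps and watch the force.

```bash
python3 -m inch '[[-1,0,-3,2,0],[-1,0,0,2,0],[-1,0,0,1.5,0],[-1,0,0,0,0]]'; python3 -m inch '[[-1,0,0,1.5,0],[-1,0,0,0,0]]';python3 -m inch '[[-1,0,0,1.5,0],[-1,0,0,0,0]]'
```

```text
time: 3.08
position: [0.4697, -0.2409, 0.0241]
tool_rot: [3.121, 0.348, -0.001]
ft_force: [0.7, 0.3, 0.3]
grip_width: 0.009
time: 3.32
position: [0.4697, -0.2409, 0.0225]
tool_rot: [3.121, 0.348, -0.001]
ft_force: [-0.2, -0.7, 0.1]
grip_width: 0.007
time: 3.58
position: [0.4699, -0.241, 0.0211]
tool_rot: [3.121, 0.348, -0.001]
ft_force: [-0.9, -0.4, 0.4]
grip_width: 0.004
```

```bash
for i in 1 ; do python3 -m inch '[[-1,0,0,1.5,0],[-1,0,0,0,0]]';python3 -m inch '[[-1,0,0,1.5,0],[-1,0,0,0,0]]'; done
```

```text
time: 3.82
position: [0.47, -0.241, 0.0197]
tool_rot: [3.121, 0.348, -0.001]
ft_force: [-0.5, 0.6, -0.2]
grip_width: 0.006
time: 4.08
position: [0.47, -0.241, 0.0182]
tool_rot: [3.121, 0.348, -0.001]
ft_force: [0.0, 0.1, -0.7]
grip_width: 0.007
```

```bash
python3 -m inch '[[-1,0,0,1,0]]';python3 -m inch '[[-1,0,0,1,0]]'; python3 -m inch '[[-1,0,0,0,0]]'
```

```text
time: 4.2
position: [0.47, -0.2411, 0.0173]
tool_rot: [3.121, 0.348, -0.001]
ft_force: [-0.7, 0.6, 2.8]
grip_width: 0.003
time: 4.32
position: [0.4701, -0.2411, 0.0164]
tool_rot: [3.121, 0.348, -0.001]
ft_force: [-2.6, 1.2, 10.0]
grip_width: 0.004
time: 4.45
position: [0.47, -0.2411, 0.0164]
tool_rot: [3.121, 0.348, -0.001]
ft_force: [-0.8, 0.5, 2.3]
grip_width: 0.009
```

```bash
python3 -m inch '[[-1,0,0,1,0]]';python3 -m inch '[[-1,0,0,1,0]]'
```

```text
time: 4.58
position: [0.4701, -0.2411, 0.0163]
tool_rot: [3.121, 0.347, -0.002]
ft_force: [-4.5, 2.1, 14.4]
grip_width: 0.012
time: 4.7
position: [0.4701, -0.2411, 0.0163]
tool_rot: [3.12, 0.348, -0.003]
ft_force: [-3.6, 2.8, 10.9]
grip_width: 0.009
```

Firm stop at 16.3 mm, which matches the 16 mm for a seated stone. Lifting, then moving towards the square stone.

```bash
python3 -m inch '[[-1,0,0,-20,0],[-1,0,0,-50,0],[-1,0,0,-50,0],[-1,15,-48,0,0],[-1,15,-48,0,0]]';python3 -m inch '[[-1,15,-48,0,0],[-1,15,-48,0,0],[-1,15,-48,0,0],[-1,15,-48,0,0],[-1,15,-48,0,0]]';python3 -m inch '[[-1,15,-48,0,0],[-1,15,-48,0,0],[-1,15,-48,0,0],[-1,0,0,0,0]]'; python3 go.py square
python3 - <<'E'
from h import *; from bench import ctrl
a=[]
for n,(u,v) in dict(top=(411,229),side=(361,150)).items():
    d=ctrl.get_image(n); o=np.load(n+"0.npz")
    for q in (o,d): a.append(cv2.resize(q["color"][v-22:v+23,u-22:u+23,::-1],(300,300),interpolation=cv2.INTER_NEAREST))
    C=lambda q:np.median((q["range_z"])[v-3:v+3,u-3:u+3]); print(n,C(o),C(d))
cv2.imwrite("pics/round_done.png",np.vstack([np.hstack(a[:2]),np.hstack(a[2:])]))
E
```

```text
time: 5.32
position: [0.4781, -0.1428, 0.1383]
tool_rot: [3.122, 0.333, -0.002]
ft_force: [0.3, -0.0, 0.1]
grip_width: 0.006
time: 5.95
position: [0.5015, 0.1144, 0.1372]
tool_rot: [3.12, 0.329, 0.004]
ft_force: [0.0, -0.1, -0.2]
grip_width: 0.006
time: 6.45
position: [0.5142, 0.2743, 0.1355]
tool_rot: [3.123, 0.339, 0.005]
ft_force: [-1.1, -0.8, -0.2]
grip_width: 0.0
t 6.45 p [0.5142 0.2743 0.1355] f [-1.08 -0.8  -0.19] grip 0.0 xaxis [0.977 0.214 0.003] tilt [ 0.003  0.    -1.   ]
to go in tool xy mm [ -3.1   6.8 113.9]
top 1.0281212 1.0331302
side 1.3617704 1.3712363
```

View pics/round_done.png

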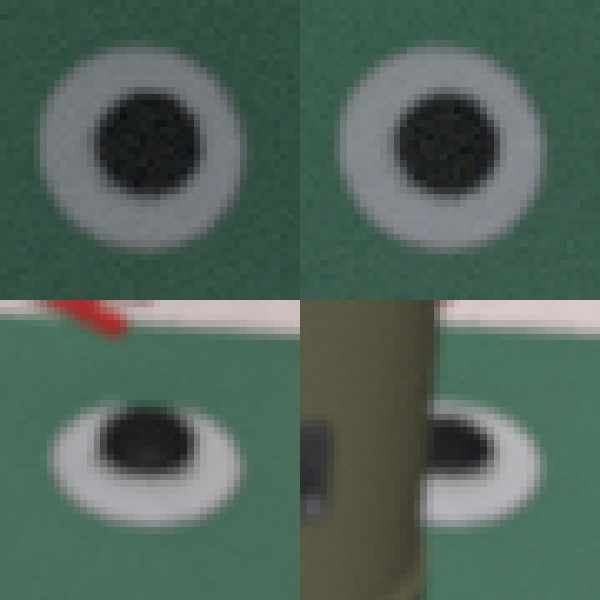

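The round stone now sits lower: range is up 5 mm in the top view, its black side is gone in the side view, and the disc hasn't moved. Next the square stone.

```bash
python3 -m inch '[[-1,-3,7,40,0],[-1,0,0,30,0],[-1,0,0,20,0],[-1,0,0,10,0],[-1,0,0,0,0]]'; python3 go.py square
```

```text
time: 7.18
position: [0.518, 0.2523, 0.0325]
tool_rot: [3.117, 0.311, 0.009]
ft_force: [-0.3, 0.8, 0.4]
grip_width: 0.004
t 7.17 p [0.518  0.2523 0.0325] f [-0.35  0.81  0.39] grip 0.004 xaxis [0.98  0.198 0.005] tilt [ 0.005  0.01  -1.   ]
to go in tool xy mm [ -2.  -15.5  10.9]
```

```bash
python3 -m inch '[[-1,-2,-15,0,0],[-1,0,0,0,0]]'; python3 go.py square
```

```text
time: 7.42
position: [0.5138, 0.2688, 0.0343]
tool_rot: [3.118, 0.312, 0.014]
ft_force: [-1.1, -0.4, 0.2]
grip_width: 0.004
t 7.42 p [0.5138 0.2688 0.0343] f [-1.11 -0.41  0.24] grip 0.004 xaxis [0.98  0.198 0.008] tilt [ 0.008  0.009 -1.   ]
to go in tool xy mm [-1.3  1.5 12.8]
```

```bash
python3 -m inch '[[-1,0,0,5,0],[-1,0,0,4,0],[-1,0,0,1,0],[-1,0,0,0,0]]'; python3 -m inch '[[-1,0,0,1.5,0],[-1,0,0,1.5,0]]';python3 -m inch '[[-1,0,0,1,0],[-1,0,0,1,0]]';python3 -m inch '[[-1,0,0,1,0]]'
```

```text
time: 7.92
position: [0.5145, 0.2691, 0.0245]
tool_rot: [3.118, 0.312, 0.017]
ft_force: [-0.7, -1.0, -0.3]
grip_width: 0.007
time: 8.18
position: [0.5147, 0.269, 0.0216]
tool_rot: [3.118, 0.312, 0.017]
ft_force: [-0.8, -0.4, 2.6]
grip_width: 0.004
time: 8.43
position: [0.5147, 0.269, 0.0199]
tool_rot: [3.118, 0.312, 0.017]
ft_force: [-1.1, -0.9, 3.0]
grip_width: 0.005
time: 8.55
position: [0.5147, 0.269, 0.019]
tool_rot: [3.118, 0.312, 0.017]
ft_force: [-1.0, -0.7, 2.3]
grip_width: 0.003
```

```bash
python3 -m inch '[[-1,0,0,1,0],[-1,0,0,1,0]]';python3 -m inch '[[-1,0,0,0.8,0]]';python3 -m inch '[[-1,0,0,0.8,0]]'
```

```text
time: 8.8
position: [0.5147, 0.269, 0.0169]
tool_rot: [3.118, 0.312, 0.017]
ft_force: [-1.5, -0.5, 3.4]
grip_width: 0.006
time: 8.93
position: [0.5147, 0.269, 0.0164]
tool_rot: [3.117, 0.312, 0.017]
ft_force: [-2.3, -2.0, 9.3]
grip_width: 0.003
time: 9.05
position: [0.5147, 0.269, 0.0164]
tool_rot: [3.117, 0.312, 0.017]
ft_force: [-2.3, -3.0, 10.9]
grip_width: 0.006
```

Same stop at 16.4 mm, about 11 N. On to the bar.

```bash
python3 -m inch '[[-1,0,0,0,0],[-1,0,0,-20,0],[-1,0,0,-50,0],[-1,0,0,-50,0],[-1,-6,50,0,0]]';python3 -m inch '[[-1,-6,50,0,0],[-1,-6,50,0,0],[-1,-6,50,0,0],[-1,-6,50,0,0],[-1,-6,50,0,0]]';python3 -m inch '[[-1,0,0,0,0],[-1,0,0,0,0]]'; python3 go.py bar
python3 - <<'E'
from h import *; from bench import ctrl
a=[]
for n,(u,v) in dict(top=(223,215),side=(330,289)).items():
    d=ctrl.get_image(n); o=np.load(n+"0.npz")
    for q in (o,d): a.append(cv2.resize(q["color"][v-22:v+23,u-22:u+23,::-1],(300,300),interpolation=cv2.INTER_NEAREST))
    C=lambda q:np.median((q["range_z"])[v-3:v+3,u-3:u+3]); print(n,C(o),C(d))
cv2.imwrite("pics/square_done.png",np.vstack([np.hstack(a[:2]),np.hstack(a[2:])]))
E
```

```text
time: 9.68
position: [0.517, 0.2248, 0.1435]
tool_rot: [3.12, 0.326, 0.021]
ft_force: [1.1, -0.2, 0.0]
grip_width: 0.008
time: 10.3
position: [0.543, -0.0314, 0.1524]
tool_rot: [3.117, 0.334, 0.042]
ft_force: [1.6, -0.2, 1.0]
grip_width: 0.011
time: 10.55
position: [0.5438, -0.0363, 0.1542]
tool_rot: [3.117, 0.322, 0.046]
ft_force: [0.6, 0.7, 0.3]
grip_width: 0.006
t 10.55 p [ 0.5438 -0.0363  0.1542] f [0.59 0.66 0.35] grip 0.006 xaxis [0.979 0.204 0.028] tilt [ 0.028  0.011 -1.   ]
to go in tool xy mm [ -7.4  16.9 132.7]
top 1.0336075 1.0393567
side 0.9880165 0.99480736
```

View pics/square_done.png

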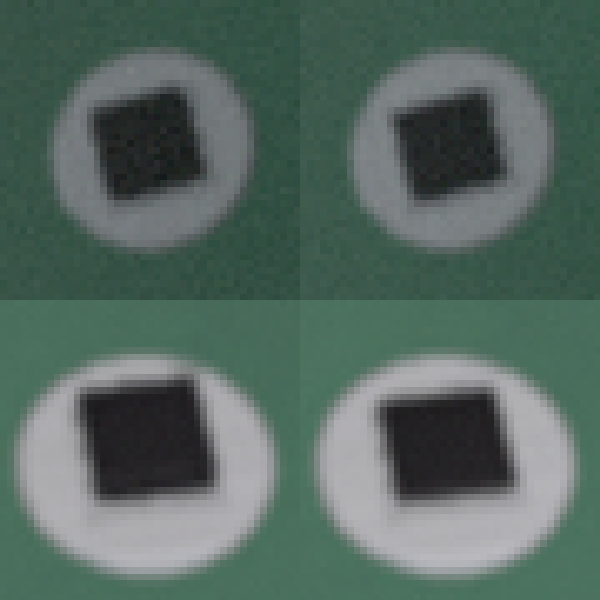

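The square stone is seated: range is up 6 mm in the top view and 7 mm in the side view, with the disc unmoved. Next the bar; the tool's y axis already lies along it.

```bash
python3 -m inch '[[-1,-7,17,20,0],[-1,0,0,40,0],[-1,0,0,35,0],[-1,0,0,15,0],[-1,0,0,0,0]]';python3 -m inch '[[-1,0,0,0,0]]'; python3 go.py bar
```

```text
time: 11.28
position: [0.5462, -0.0479, 0.0438]
tool_rot: [3.114, 0.342, 0.053]
ft_force: [-0.1, 0.3, -0.2]
grip_width: 0.009
time: 11.4
position: [0.5471, -0.0473, 0.045]
tool_rot: [3.114, 0.343, 0.056]
ft_force: [1.0, -0.4, 0.8]
grip_width: 0.007
t 11.4 p [ 0.5471 -0.0473  0.045 ] f [ 1.04 -0.37  0.82] grip 0.007 xaxis [0.975 0.218 0.035] tilt [ 0.035  0.013 -0.999]
to go in tool xy mm [-5.5  6.6 23.4]
```

```bash
python3 -m inch '[[-1,-6,7,10,0],[-1,0,0,5,0],[-1,0,0,2,0],[-1,0,0,0,0]]'; python3 go.py bar; python3 - <<'E'
from h import *; from bench import ctrl
u,v=329,180; d=ctrl.get_image("side"); cv2.imwrite("pics/near_bar.png",cv2.resize(d["color"][v-30:v+30,u-40:u+40,::-1],(640,480)))
E
```

```text
time: 11.9
position: [0.5448, -0.0568, 0.0292]
tool_rot: [3.112, 0.342, 0.062]
ft_force: [-0.2, 0.4, 0.1]
grip_width: 0.009
t 11.9 p [ 0.5448 -0.0568  0.0292] f [-0.15  0.41  0.07] grip 0.009 xaxis [0.975 0.217 0.038] tilt [ 0.038  0.015 -0.999]
to go in tool xy mm [-0.7 -2.1  7.6]
```

View pics/near_bar.png

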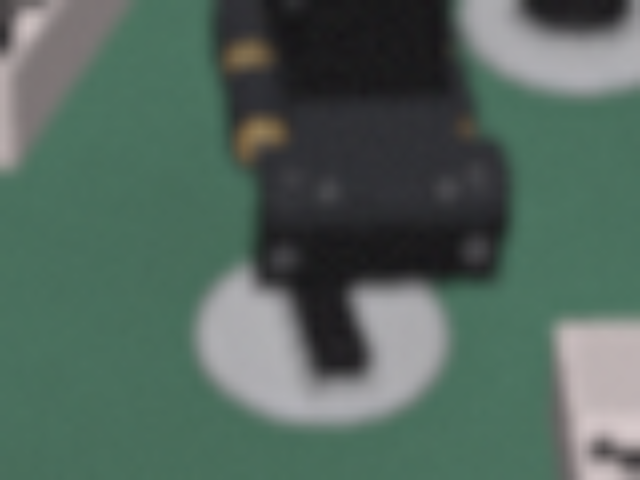

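The fingers are in line with the bar, about crop pixel (325,290). Pressing.

```bash
python3 -m inch '[[-1,-0.5,0,3,0],[-1,0,0,2,0],[-1,0,0,1,0]]'; python3 -m inch '[[-1,0,0,1.5,0],[-1,0,0,1.5,0]]';python3 -m inch '[[-1,0,0,1,0],[-1,0,0,1,0]]'
```

```text
time: 12.32
position: [0.545, -0.0567, 0.0232]
tool_rot: [3.111, 0.342, 0.063]
ft_force: [0.3, -1.0, 0.0]
grip_width: 0.006
time: 12.58
position: [0.5451, -0.0567, 0.0204]
tool_rot: [3.111, 0.342, 0.063]
ft_force: [-0.9, 0.4, 2.9]
grip_width: 0.006
time: 12.82
position: [0.5451, -0.0567, 0.0185]
tool_rot: [3.111, 0.343, 0.062]
ft_force: [-1.0, -0.3, 3.1]
grip_width: 0.01
```

```bash
python3 -m inch '[[-1,0,0,1,0]]';python3 -m inch '[[-1,0,0,1,0]]';python3 -m inch '[[-1,0,0,0.8,0]]';python3 -m inch '[[-1,0,0,0.8,0]]'
```

```text
time: 12.95
position: [0.5451, -0.0567, 0.0175]
tool_rot: [3.111, 0.343, 0.062]
ft_force: [-0.5, 1.1, 3.6]
grip_width: 0.007
time: 13.08
position: [0.5452, -0.0567, 0.0166]
tool_rot: [3.111, 0.342, 0.062]
ft_force: [-3.5, 1.0, 10.4]
grip_width: 0.006
time: 13.2
position: [0.5452, -0.0567, 0.0165]
tool_rot: [3.111, 0.342, 0.061]
ft_force: [-5.0, -0.2, 13.5]
grip_width: 0.005
time: 13.32
position: [0.5452, -0.0567, 0.0165]
tool_rot: [3.11, 0.342, 0.06]
ft_force: [-4.7, -0.2, 11.0]
grip_width: 0.008
```

Hard stop at 16.5 mm. Lifting, backing off to the right, and doing the final check.

```bash
python3 -m inch '[[-1,0,0,0,0],[-1,0,0,-20,0],[-1,0,0,-50,0],[-1,0,0,-50,0],[-1,0,0,-40,0]]';python3 -m inch '[[-1,0,50,-20,0],[-1,0,50,0,0],[-1,0,50,0,0],[-1,0,50,0,0],[-1,0,50,0,0]]';python3 -m inch '[[-1,0,50,0,0],[-1,0,30,0,0],[-1,0,0,0,0],[-1,0,0,0,0]]'
python3 - <<'E'
from h import *; from bench import ctrl
S={"top":dict(round=(411,229),square=(223,215),bar=(341,203)),"side":dict(round=(361,150),square=(330,289),bar=(329,189))}
a=[]
for n in S:
    d=ctrl.get_image(n); o=np.load(n+"0.npz"); 
    for k,(u,v) in S[n].items():
        C=lambda q:np.median(q["range_z"][v-2:v+2,u-2:u+2]); print(n,k,"range change mm",round(1000*float(C(d)-C(o)),1))
        if n=="side": a.append(np.hstack([cv2.resize(q["color"][v-22:v+23,u-22:u+23,::-1],(190,190)) for q in (o,d)]))
    if n=="top": t=d["color"][90:300,150:500,::-1]
t=cv2.resize(t,(760,400)); cv2.imwrite("pics/final.png",np.vstack([t,np.hstack([a[0],a[2]])]))
E
```

```text
time: 13.95
position: [0.5373, -0.0548, 0.1806]
tool_rot: [3.113, 0.345, 0.056]
ft_force: [-0.1, -0.4, -0.3]
grip_width: 0.006
time: 14.58
position: [0.5994, -0.299, 0.2198]
tool_rot: [3.101, 0.364, 0.086]
ft_force: [0.7, 0.9, -0.8]
grip_width: -0.001
time: 15.08
position: [0.6178, -0.3842, 0.225]
tool_rot: [3.1, 0.355, 0.093]
ft_force: [0.6, -0.2, 0.3]
grip_width: 0.006
top round range change mm 4.8
top square range change mm 7.5
top bar range change mm 6.2
side round range change mm 10.8
side square range change mm 6.3
side bar range change mm 8.9
```

View pics/final.png

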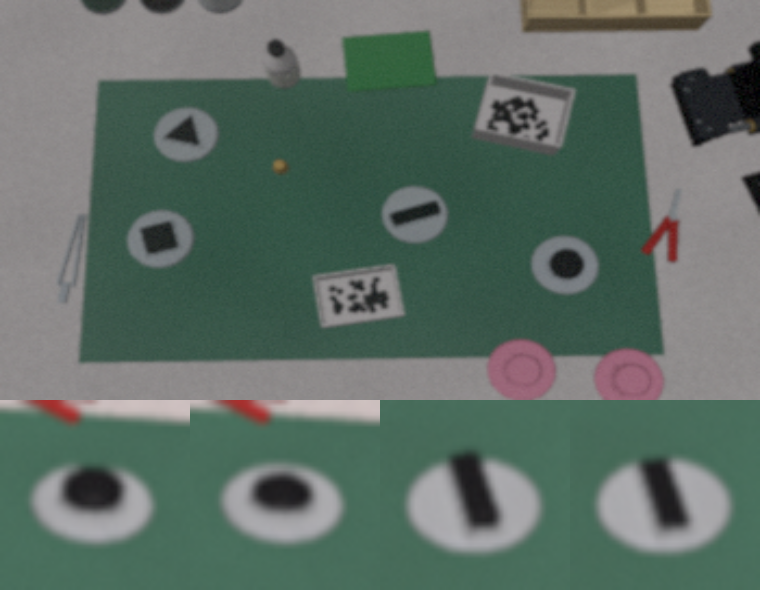

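All three stones are lower, everything else is in place, and the arm is clear. Handing in.

```bash
python3 -c "
from bench import ctrl
print(ctrl.close_job())"
```

```text
the job is handed in; nothing more can be done
None
```

I pressed the round, square and bar stones down in that order with shut fingers, and handed the job in at about 15 s. No verdict was reported.

- **Seating:** each stone gave way at about 3 N, then stopped hard with the fingertips at 16.3 to 16.5 mm, against 16 mm for fully seated. The highest force I read was about 15 N, though I only read it at the end of each call.
- **Final pictures:** all three stones sit lower. I saw no shift in the medallions, the three-cornered one or the other things, and the arm was clear.
- **Disagreement:** the camera depth changes were noisy, 4.8 to 7.5 mm from above and 6.3 to 10.8 mm from the side. I relied on the hard stops for depth and used the cameras only to confirm that each stone went down.

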